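# Pack the last battery, close the case and slide it to its mark

### The job

Lay the loose blue battery pack flat in the empty bay of the yellow battery case and put the lid fully on. Then slide the closed case along the desk, never lifting it off the desk, round the lamp to the green taped outline, so that it stands inside the outline and square with it. Leave everything else on the desk where it is.

Things in the scene. Friction and masses are not known exactly. Their poses are not given: they have to be found in the camera images.
- case: open-topped yellow plastic battery case, loose on the desk: outside 122 x 107 x 68 mm (x, y, z), walls and floor 5 mm thick, origin under its centre, z up; smooth base that slides easily (friction about 0.3). A 20 mm high divider (3 mm thick, along x, top at z = 25 mm) parts it into two bays, each 112 mm (x) by 47 mm (y), centred at y = +25 mm (empty) and y = -25 mm (holds pack2).
- case_bay (a point): centre of the floor of the case's empty bay (case frame 0, +25, 5 mm), same axes as the case.
- pack: the loose blue battery pack to load, lying flat on the desk: 100 x 38 x 26 mm (x, y, z), origin under its centre; on top at its centre stands a black grip rib, 14 mm thick along x, 32 mm wide along y, from z = 26 to 50 mm. Either way round will do. About 0.2 kg.
- pack2: an identical battery pack already lying in the case's other bay; it stays there.
- lid: yellow lid, loose, lying flat right way up on the desk: plate 124 x 109 mm (x, y), 5 mm thick, from z = 8 to 13 mm; under it a black locating lip, 104 x 89 mm outside, 8 mm tall, which goes inside the case walls with 4 mm play on each side. Origin under its centre, at the foot of the lip. Fully on, its origin lies 60 mm above the case's origin and its x lies along the case's x (either way round).
- lid_knob (a point): grip point in the pewter bar knob on the lid, 36 mm above the lid's origin, on its axis. The knob is 46 mm long along x, 16 mm thick along y, from z = 13 to 45 mm in the lid frame.
- mark: green tape outline stuck flat on the desk, clear inside size 146 x 131 mm (x, y), tape 14 mm wide; origin at its centre, on the desk. The case belongs at its centre, case x along its x (either way round).
- lamp: brown bakelite lamp socket (64 mm wide round foot) standing upright with a frosted glass bulb fitted, 132 mm tall in all; origin under its centre. It stands between the case and the outline: pass on whichever side leaves room. Leave alone.
- ring: steel connector ring lying flat, 60 mm across, 22 mm tall; origin under its centre. Leave alone.
- mug: blue mug, 80 mm across plus a handle to its +y, 90 mm tall; origin under its centre. Leave alone.
- tape: roll of black tape lying flat, 100 mm across, 48 mm tall; origin under its centre. Leave alone.
- radio: black belt-pack radio lying flat, 100 x 62 x 28 mm (x, y, z); origin under its centre. Leave alone.
- driver: screwdriver lying along its x, 190 mm long, at most 35 mm thick; origin under its middle. Leave alone.
- meter: orange multimeter lying flat, 140 x 72 x 34 mm (x, y, z); origin under its centre. Leave alone.
Things that resemble listed ones, but are neither listed nor needed, are in the scene too. Leave any red look-alike of the lid alone.

How it is judged:
On the way, in this order (a step that is already met when the one before it is completed fails the run):
1. the loose pack lies flat in the empty bay, the other pack still in its own (x of pack in the frame of case between -0.01 and 0.01 m and z of pack in the frame of case between 0 and 0.01 m and angle between each of pack, pack2's own z axis and vertical below 0.12 rad and x of pack2 in the frame of case between -0.01 and 0.01 m and z of pack2 in the frame of case between 0 and 0.01 m and y of pack in the frame of case between 0.017 and 0.033 m and y of pack2 in the frame of case between -0.033 and -0.017 m), for 0.2 s.
2. the lid is fully on the loaded case, which is still away from the outline (all of step 1 and x of lid in the frame of case between -0.008 and 0.008 m and y of lid in the frame of case between -0.008 and 0.008 m and z of lid in the frame of case between 0.055 and 0.064 m and angle between the z axis of lid and the z axis of case, either way round below 0.05 rad and angle between the x axis of lid and the x axis of case, either way round below 0.15 rad and horizontal distance between case and mark above 0.1 m), for 0.2 s.
3. the closed case stands inside the outline and square with it (x of lid in the frame of case between -0.008 and 0.008 m and y of lid in the frame of case between -0.008 and 0.008 m and z of lid in the frame of case between 0.055 and 0.064 m and angle between the z axis of lid and the z axis of case, either way round below 0.05 rad and angle between the x axis of lid and the x axis of case, either way round below 0.15 rad and horizontal distance between case and mark below 0.02 m and angle between the x axis of case and the x axis of mark, either way round below 0.2 rad), for 0.2 s.
At the end, for the whole second after the job is handed in: Both packs lie flat in their bays (within 8 mm across, 10 mm along), the lid is fully on (within 8 mm sideways, 5 mm in height, level), and the closed case rests flat on the desk, its centre within 20 mm of the outline's centre and square with it within 0.2 rad (all of step 1 and all of step 3 and linear speed of each of case, lid below 0.02 m/s and angle between case's own z axis and vertical below 0.05 rad and height (world z) of case below 0.005 m); the robot touches nothing.
It fails at once if the case is lifted off the desk (more than 10 mm) or tipped (more than 0.15 rad) (height (world z) of case above 0.01 m or angle between case's own z axis and vertical above 0.15 rad).
It fails at once if one of the bystanders is shifted by more than 25 mm (distance of any of lamp, ring, mug, tape, radio, driver, meter from where it was at the start of the episode above 0.025 m).
It fails at once if the lamp is tipped (more than 0.3 rad) (angle between lamp's own z axis and vertical above 0.3 rad).
It also fails if it takes over 70 s, if anything falls off the work surface, if the arm or the gripper's body presses on something with over 40 N, if the wrist force passes 120 N, or if a joint passes its speed limit or range.

### The arm

A 6-joint arm with a two-finger parallel gripper is mounted at the origin on the work surface. World frame = base frame: x ahead of the robot, y to its left, z up, the work surface at z = 0. Lengths are in m, angles in rad, forces in N, time in s.
With the tool pointing down it reaches from about 0.25 to 0.775 m from the base axis. Payload 4 kg.
Tool frame: the origin (TCP) lies on the centre line of the jaws, within the pads' length; the fingertips stand env.tips_ahead ahead of it and the grasp point (between the pads) is the TCP (env.tips_ahead is the distance from the TCP to the fingertips, in m); z points along the fingers, y is the direction in which the jaws open and shut (so a half turn about z gives the same grasp; the last joint's range is limited). The gripper opens to 85 mm and grips with 20 to 120 N. Pads are 22 mm wide; open, the fingers measure 114 mm over their backs; the gripper's body (76 mm by 85 mm) begins 54 mm behind the grasp point. The pads swing forward as they close: fully open they stand 13 mm farther back than shut.
Start: joints at [-0.103, 0.087, 1.371, -0, 1.684, -0.103], TCP at [0.55, -0, 0.25] pointing down, gripper open.
Joint ranges: [-3.1, 3.1], [-0.76, 2.03], [0.27, 2.55], [-1.08, 4.22], [0.17, 2.65], [-2.57, 2.57]. Speed limits (rad/s): [2.79, 2.79, 3.14, 3.14, 3.14, 3.14].

### API

Orientations are given as a rotation vector (axis times angle).
In Python, from bench import status, read_camera, camera_params, order, env gives the robot as it stands.
- The arm moves only by the shell command python3 -m creep 'ROWS' [OPENING]. ROWS is JSON, a list of rows, each a list of 6 numbers: the shift along the tool's x, y, z in mm, then the turn, a rotation vector about the tool's x, y, z in rad. In form: [[x, y, z, ax, ay, az], ...]. A call has 1 to 12 rows; each row shifts and turns the commanded pose from where the row before left it, along the tool's axes as they then stand; what a row does not reach is not made up. A row lasts 1/12 s, in which the tool goes at most 41.7 mm and 7.16 degrees, less where a joint would pass 70% of its speed; a pose out of reach is approached as far as the arm can. A call with a gripper value outside its range is refused whole. OPENING is the closure, from 0 (fully open) to 1 (shut), set as the call begins (- or left out, the last holds). The fingers move at their own pace and stop on an object; the grip force is fixed at half the most. Time passes only in rows, so rows that do not move let the fingers close. It gives the time, the measured TCP pose, the force and the opening at its end, in the units of the state.
- status.observe(): the state, without advancing time (a new reading comes with each control period).
- read_camera(name): name is "scene" or "side" or "wrist"; returns (picture, depth): 480x640x3 uint8, blue, green, red; 480x640 float32, m along the optical axis (not along the pixel's ray), 0 where there is no reading.
- camera_params(name): a dict with "K" (3x3 intrinsics, pixels), "R" (3x3) and "t" (3): a world point X has camera coordinates R X + t. Camera axes: x right, y down, z forward; pixel columns grow to the right and rows downward; lengths in m; the calibration is good to about 2 mm. A picture is of the moment at which its call begins: read the wrist's pose just before it. camera_params takes no time and is no camera call; for the wrist camera it gives the pose at the moment of the call.
- order.hand_in(): hands the job in, once; it reports no verdict.
The state is a dict: "time": time; "qpos": joint angles; "qvel": joint speeds; "joint_efforts": joint torques, N m; "ee_pos": TCP position; "eef_rot": TCP orientation; "contact_force": force on the tool from outside, world axes, zero at the start; "torque": the same for the moment, N m; "finger_gap": opening from 0.0 (shut) to 1.0 (fully open).
Only numpy, scipy, OpenCV 4.12 (cv2) and the standard library are available. Lean on these libraries where they do the work, as an engineer would, in place of code of your own. Each camera call takes 0.05 s, during which the arm holds its last target. There are 200 camera calls.

## Working session

There is one attempt and no reset: what is moved stays moved. The work goes in short steps, Python scripts to look and compute and a shell command to move; the robot and the scene stay as the last step left them, time stands still between calls to the robot, and variables do not carry over. Pictures are saved under pics/ and viewed, about 8 in all and at most 12, crops included, and the job is handed in when it is done.

```bash
ls; mkdir -p pics
python3 - <<'E'
from bench import status, read_camera, camera_params, env
import cv2,numpy as np
print(status.observe()); print(env.tips_ahead)
for n in ("scene","side"):
    im,d=read_camera(n); cv2.imwrite(f"pics/{n}0.png",im); np.save(f"pics/{n}0.npy",d)
    p=camera_params(n); print(n,p)
E
```

```text
pics
{'time': 0.0, 'qpos': array([-1.03108105e-01,  8.79322237e-02,  1.37228150e+00, -2.47446245e-06,
        1.68360988e+00, -1.03106642e-01]), 'qvel': array([ 0.00053823, -0.00074139,  0.00071182,  0.00019309,  0.00017444,
       -0.0013639 ]), 'joint_efforts': array([ 4.64244640e-04, -3.51862407e+01, -3.13276148e+01,  2.58579206e-05,
        1.07225846e-02,  9.27783418e-06]), 'ee_pos': array([5.49531184e-01, 3.86780782e-05, 2.49137717e-01]), 'eef_rot': array([-2.22021959e+00, -2.22021572e+00,  2.21153622e-03]), 'contact_force': array([-0.23525684,  0.08420873, -0.34224688]), 'torque': array([ 0.003395  , -0.00287312, -0.01875409]), 'finger_gap': 1.0029131837829497}
0.019
scene {'K': array([[556.85885159,   0.        , 321.96090775],
       [  0.        , 556.85885159, 249.03587032],
       [  0.        ,   0.        ,   1.        ]]), 'R': array([[-0.82023404,  0.57198352,  0.00713989],
       [ 0.35208526,  0.51465483, -0.78177131],
       [-0.45083488, -0.63872159, -0.62352438]]), 't': array([ 0.37502506, -0.12390232,  1.85683649])}
side {'K': array([[548.20369478,   0.        , 322.22036409],
       [  0.        , 548.20369478, 235.16040003],
       [  0.        ,   0.        ,   1.        ]]), 'R': array([[-0.86472551, -0.50222134,  0.00484948],
       [-0.3448277 ,  0.58664931, -0.73275947],
       [ 0.3651625 , -0.63530804, -0.68047046]]), 't': array([0.39426954, 0.19447334, 1.15590311])}
```

View pics/scene0.png

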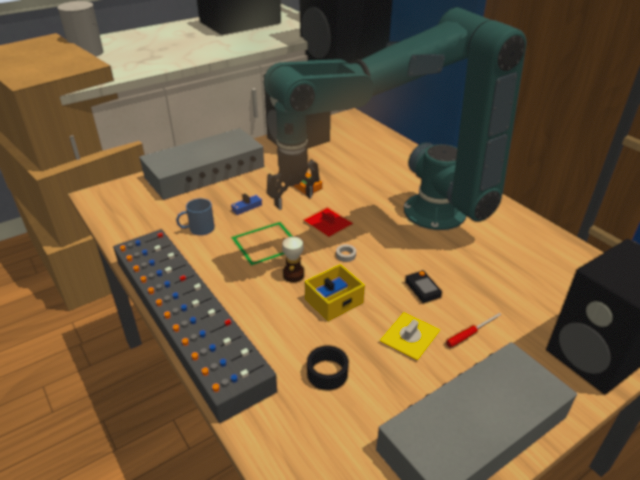

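View pics/side0.png

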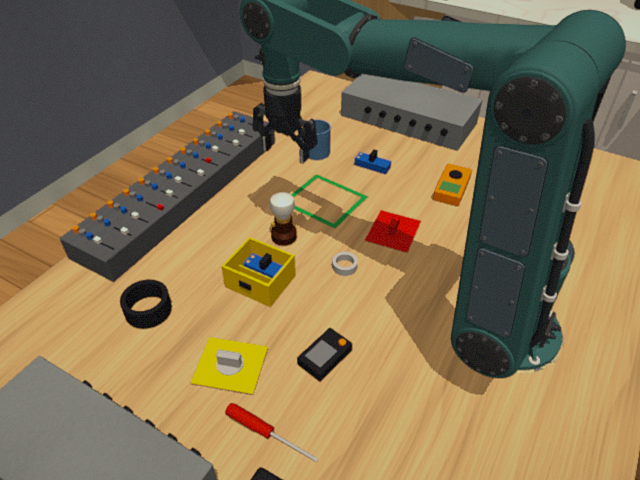

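The scene view shows the loose pack (247,204), mark (265,242), lamp (293,262), case (335,290), ring (346,253), yellow lid (410,335) and red decoy (328,222). The side view shows the same items: pack (373,161), mark (330,200), lamp (283,220), case (260,270), ring (345,263) and lid (230,363). Next I'll measure them by colour mask and depth.

```bash
cat > h.py <<'E'
import cv2,numpy as np
from bench import status, read_camera, camera_params
def cloud(d,p):
    v,u=np.mgrid[:480,:640]
    c=np.stack([(u-p['K'][0,2])/p['K'][0,0]*d,(v-p['K'][1,2])/p['K'][1,1]*d,d],-1)
    return (c-p['t'])@p['R']          # R^T (c-t)
def blob(im,lo,hi,box=None):
    m=cv2.inRange(cv2.cvtColor(im,cv2.COLOR_BGR2HSV),lo,hi)
    if box: k=np.zeros_like(m); k[box[1]:box[3],box[0]:box[2]]=255; m&=k
    return m>0
def rect(P):
    (c,s,a)=cv2.minAreaRect((P[:,:2]*1000).astype(np.float32))
    if s[0]<s[1]: s=s[::-1]; a+=90
    return np.round(c,1),np.round(s,1),round((a+90)%180-90,1)
E
python3 - <<'E'
from h import *
Y=((20,120,80),(35,255,255)); G=((45,80,50),(85,255,255)); B=((100,120,60),(125,255,255))
boxes={'scene':dict(case=(Y,(295,255,375,325),.05,.08),lid=(Y,(370,300,450,365),.004,.03),mark=(G,(220,210,310,275),-.01,.01),pack=(B,(225,190,265,217),.015,.04),
 lamp=((( 0,0,0),(180,255,255)),(275,230,308,285),.03,.2),ring=(((0,0,100),(180,60,255)),(330,240,360,265),.012,.04)),
'side':dict(case=(Y,(215,235,300,308),.05,.08),lid=(Y,(185,330,275,400),.004,.03),mark=(G,(280,165,375,235),-.01,.01),pack=(B,(345,145,400,180),.015,.04),
 lamp=(((0,0,0),(180,255,255)),(262,185,305,250),.03,.2),ring=(((0,0,100),(180,60,255)),(328,245,362,280),.012,.04))}
for n in boxes:
    im=cv2.imread(f'pics/{n}0.png'); P=cloud(np.load(f'pics/{n}0.npy'),camera_params(n))
    for k,((lo,hi),b,z0,z1) in boxes[n].items():
        m=blob(im,lo,hi,b); Q=P[m]; z=Q[:,2]; s=Q[(z>z0)&(z<z1)]
        print(n,k,len(Q),len(s), 'z',np.percentile(z,[5,50,95]).round(3) if len(z) else '', rect(s) if len(s)>5 else '')
E
```

```text
scene case 1933 778 z [0.004 0.044 0.069] (array([529.1, 159.6]), array([126.3, 117.3]), 1.8)
scene lid 1406 1300 z [0.001 0.012 0.016] (array([445.3, 373.5]), array([135.2, 110.7]), 18.4)
scene mark 252 251 z [-0.003  0.001  0.005] (array([ 547.1, -173.1]), array([170.9, 160.2]), -6.2)
scene pack 93 92 z [0.022 0.026 0.03 ] (array([ 505.5, -364.8]), array([86.4, 36.5]), 5.1)
scene lamp 1815 616 z [-0.004  0.004  0.126] (array([581.8,  44.8]), array([141.4,  55.9]), 64.7)
scene ring 138 124 z [0.008 0.02  0.025] (array([388.5,  23.5]), array([59.8, 50.9]), 53.7)
side case 2886 1121 z [0.003 0.042 0.069] (array([526.1, 158.4]), array([126. , 111.5]), 1.2)
side lid 2665 2470 z [0.001 0.013 0.016] (array([446.8, 374.1]), array([125.1, 115.7]), 20.4)
side mark 543 540 z [-0.002  0.001  0.005] (array([ 549.2, -171.4]), array([174.4, 162.2]), -4.9)
side pack 400 311 z [0.008 0.023 0.029] (array([ 503.8, -367.1]), array([99.8, 43.8]), 5.0)
side lamp 2795 905 z [-0.003  0.003  0.126] (array([548.9,  49.1]), array([136.3,  56.7]), -76.3)
side ring 378 294 z [0.007 0.02  0.025] (array([382.8,  21.9]), array([63. , 57.5]), -72.3)
```

Run:
```python
from h import *
B=((100,120,60),(125,255,255))
for n,cb,lb in (('scene',(300,265,368,315),(270,230,312,285)),('side',(225,240,295,300),(262,185,305,250))):
    im=cv2.imread(f'pics/{n}0.png'); P=cloud(np.load(f'pics/{n}0.npy'),camera_params(n))
    Q=P[blob(im,*B,cb)]; Q=Q[Q[:,2]>.02]; print(n,'pack2',len(Q),rect(Q),Q.mean(0).round(3))
    L=P[lb[1]:lb[3],lb[0]:lb[2]].reshape(-1,3)
    for a,b in((.025,.04),(.05,.07),(.1,.14)):
        q=L[(L[:,2]>a)&(L[:,2]<b)&(L[:,1]<.09)]; print(' lamp',a,rect(q),len(q)) 
    R=P.reshape(-1,3); q=R[(R[:,2]>.02)&(R[:,2]<.2)&(R[:,1]>-.2)&(R[:,1]<.2)&(R[:,0]>.6)&(R[:,0]<1.1)]
    print(' things x>.6:',[(y,q[(abs(q[:,1]-y)<.03),0].min().round(3) if (abs(q[:,1]-y)<.03).any() else None) for y in np.arange(-.18,.2,.06).round(2)])
```

```text
scene pack2 207 (array([855.4, 557.8]), array([1161.9,   72.5]), 51.5) [0.524 0.145 0.041]
 lamp 0.025 (array([569.4,  17.4]), array([56.9, 46.4]), -33.0) 118
 lamp 0.05 (array([568.2,  16. ]), array([42.6, 35.6]), -27.9) 111
 lamp 0.1 (array([566.5,  10.4]), array([57.2, 55.6]), 36.2) 318
 things x>.6: [(np.float64(-0.18), np.float64(0.811)), (np.float64(-0.12), np.float64(0.812)), (np.float64(-0.06), np.float64(0.812)), (np.float64(0.0), np.float64(0.811)), (np.float64(0.06), np.float64(0.812)), (np.float64(0.12), np.float64(0.812)), (np.float64(0.18), np.float64(0.812))]
side pack2 349 (array([257.9, 448.3]), array([914.7,  82.3]), -48.5) [0.527 0.145 0.039]
 lamp 0.025 (array([555.4,  15.6]), array([61.3, 42.7]), 35.7) 154
 lamp 0.05 (array([559.2,  16.7]), array([50.3, 32.7]), 31.5) 157
 lamp 0.1 (array([557.7,  12.7]), array([56.3, 55. ]), 31.4) 454
 things x>.6: [(np.float64(-0.18), np.float64(0.804)), (np.float64(-0.12), np.float64(0.805)), (np.float64(-0.06), np.float64(0.804)), (np.float64(0.0), np.float64(0.805)), (np.float64(0.06), np.float64(0.805)), (np.float64(0.12), np.float64(0.805)), (np.float64(0.18), np.float64(0.805))]
```

Positions by two cameras (they agree to about 5 mm; a few mm more on the lamp): case (0.527, 0.159) at +1.5°, empty bay on +y, lid (0.446, 0.374) at ~19.5°, mark (0.548, -0.172) at -5.5°, pack (0.505, -0.366) at +5°, lamp (0.562, 0.013). The lamp–ring gap is only ~115 mm, so the case goes round the +x side, where there is ~210 mm. First move is to the pack.

```bash
python3 -m creep '[[-36.6,-4.5,2,0,0,0],[-36.6,-4.5,2,0,0,0],[-36.6,-4.5,2,0,0,0],[-36.6,-4.5,2,0,0,0],[-36.6,-4.5,2,0,0,0],[-36.6,-4.5,2,0,0,0],[-36.6,-4.5,2,0,0,0],[-36.6,-4.5,2,0,0,0],[-36.6,-4.5,2,0,0,0],[-36.6,-4.5,2,0,0,0],[0,0,20,0,0,-0.087],[0,0,20,0,0,0]]' 0
python3 -m creep '[[0,0,20,0,0,0],[0,0,0,0,0,0],[0,0,0,0,0,0]]'
python3 - <<'E'
from h import *
s=status.observe(); p=camera_params('wrist'); im,d=read_camera('wrist'); print(s['ee_pos'],s['eef_rot'])
cv2.imwrite('pics/w1.png',im)
P=cloud(d,p); Q=P[blob(im,(100,120,50),(125,255,255))]; q=Q[(Q[:,2]>.015)&(Q[:,2]<.032)&(np.hypot(Q[:,0]-.505,Q[:,1]+.366)<.08)]; print(rect(q),len(q),np.median(q[:,2]))
R=P.reshape(-1,3); r=R[(R[:,2]>.04)&(R[:,2]<.056)&(np.hypot(R[:,0]-.505,R[:,1]+.366)<.04)]; print('rib',rect(r),len(r))
E
```

```text
time: 1.1
ee_pos: [0.5045, -0.369, 0.1902]
eef_rot: [2.123, 2.313, -0.0]
contact_force: [-0.7, 0.3, 0.3]
finger_gap: 1.001
time: 1.35
ee_pos: [0.5041, -0.3654, 0.1682]
eef_rot: [-2.12, -2.312, 0.0]
contact_force: [0.5, 0.6, -0.4]
finger_gap: 1.003
[ 0.50412647 -0.3653501   0.16823823] [-2.11974434e+00 -2.31236705e+00  8.77608314e-05]
(array([ 504.9, -370.8]), array([98. , 37.2]), 2.8) 4521 0.025816166487616265
rib (array([ 505. , -371.5]), array([32.5, 14. ]), -87.0) 809
```

View pics/w1.png

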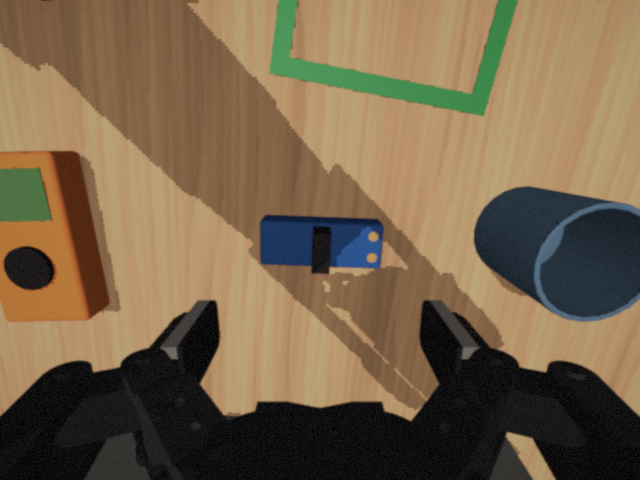

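The wrist view puts the pack at (321,243) with its rib at (320,250), clear of the meter and the mug. Pack and rib sizes match (98x37, 32x14), centre (0.505, -0.371), yaw 2.9°.

```bash
python3 -m creep '[[-5.5,1.4,20,0,0,0.035],[0,0,25,0,0,0],[0,0,25,0,0,0],[0,0,25,0,0,0],[0,0,15,0,0,0],[0,0,10,0,0,0],[0,0,0,0,0,0],[0,0,0,0,0,0]]' 
python3 -m creep '[[0,0,0,0,0,0],[0,0,0,0,0,0],[0,0,0,0,0,0],[0,0,0,0,0,0],[0,0,0,0,0,0],[0,0,0,0,0,0],[0,0,0,0,0,0],[0,0,0,0,0,0]]' 1
```

```text
time: 2.07
ee_pos: [0.5077, -0.3718, 0.0517]
eef_rot: [2.161, 2.277, 0.0]
contact_force: [0.1, -0.5, 0.0]
finger_gap: 1.001
time: 2.73
ee_pos: [0.5071, -0.3716, 0.0509]
eef_rot: [2.162, 2.278, -0.0]
contact_force: [-1.1, 0.7, 3.0]
finger_gap: 0.145
```

```bash
python3 -m creep '[[0,0,-20,0,0,0],[0,0,-35,0,0,0],[0,0,-40,0,0,0],[0,0,-40,0,0,0],[0,0,-35,0,0,0.026],[37,2.2,0,0,0,0],[37,2.2,0,0,0,0],[37,2.2,0,0,0,0],[37,2.2,0,0,0,0],[37,2.2,0,0,0,0],[37,2.2,0,0,0,0],[37,2.2,0,0,0,0]]' 
python3 -m creep '[[37,2.2,0,0,0,0],[37,2.2,0,0,0,0],[37,2.2,0,0,0,0],[37,2.2,0,0,0,0],[37,2.2,0,0,0,0],[37,2.2,0,0,0,0],[37,2.2,0,0,0,0],[37,2.2,0,0,0,0],[0,0,0,0,0,0],[0,0,0,0,0,0],[0,0,0,0,0,0],[0,0,0,0,0,0]]'
cat > casefit.py <<'E'
from h import *
import sys
s=status.observe(); p=camera_params('wrist'); im,d=read_camera('wrist'); print(s['ee_pos'],s['eef_rot'],s['finger_gap'])
cv2.imwrite(f'pics/{sys.argv[1]}.png',im)
P=cloud(d,p); m=blob(im,(20,110,60),(35,255,255)); Q=P[m]; q=Q[(Q[:,2]>.06)&(Q[:,2]<.076)]; print('case',rect(q),len(q),np.median(q[:,2]))
E
python3 casefit.py w2
```

```text
time: 3.73
ee_pos: [0.5148, -0.1101, 0.2193]
eef_rot: [-2.192, -2.249, 0.001]
contact_force: [1.1, -0.3, -2.5]
finger_gap: 0.144
time: 4.73
ee_pos: [0.5253, 0.1833, 0.2197]
eef_rot: [-2.194, -2.249, 0.002]
contact_force: [-0.6, -0.4, -2.1]
finger_gap: 0.145
[0.52531906 0.18328955 0.21970285] [-2.19358696e+00 -2.24865557e+00  1.96436880e-03] 0.14501618511277062
case (array([526. , 190.7]), array([122.3,  39. ]), 1.4) 1760 0.06770882050574403
```

View pics/w2.png

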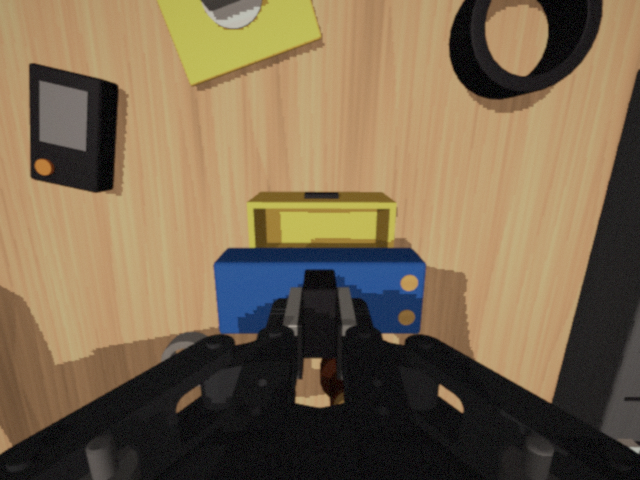

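The wrist view shows the case's far wall across cols 250–393, row 200, with the pack held level and parallel in front (220–420, row 290). The case centre works out at (0.527, 0.157), yaw 1.4°, so the bay is at (0.526, 0.182). I need to shift about -1.8 mm in y and +0.8 mm in x.

```bash
python3 -m creep '[[-1.8,0.8,25,0,0,0],[0,0,30,0,0,0],[0,0,30,0,0,0],[0,0,20,0,0,0],[0,0,0,0,0,0],[0,0,0,0,0,0]]' 
python3 -m creep '[[0,0,12,0,0,0],[0,0,12,0,0,0],[0,0,12,0,0,0],[0,0,10,0,0,0],[0,0,8,0,0,0],[0,0,0,0,0,0],[0,0,0,0,0,0]]'
```

```text
time: 5.28
ee_pos: [0.5256, 0.1812, 0.1143]
eef_rot: [-2.193, -2.247, 0.004]
contact_force: [0.3, 0.7, -0.4]
finger_gap: 0.151
time: 5.87
ee_pos: [0.5258, 0.1825, 0.0604]
eef_rot: [-2.192, -2.25, 0.002]
contact_force: [0.6, -0.7, -2.0]
finger_gap: 0.141
```

```bash
python3 -m creep '[[0,0,3,0,0,0],[0,0,0,0,0,0],[0,0,0,0,0,0]]'
python3 -m creep '[[0,0,0,0,0,0],[0,0,0,0,0,0],[0,0,0,0,0,0],[0,0,0,0,0,0],[0,0,-10,0,0,0],[0,0,-15,0,0,0],[0,0,-25,0,0,0],[0,0,-30,0,0,0],[0,0,-30,0,0,0],[0,0,-30,0,0,0],[0,0,0,0,0,0],[0,0,0,0,0,0]]' 0.65
cat > chk.py <<'E'
from h import *
for n,cb in (('scene',(300,255,372,325)),('side',(215,230,300,305))):
    im,d=read_camera(n); P=cloud(d,camera_params(n)); m=blob(im,(100,120,50),(125,255,255),cb); Q=P[m]
    q=Q[(Q[:,2]>.02)&(Q[:,2]<.045)&(np.hypot(Q[:,0]-.527,Q[:,1]-.157)<.07)]; print(n,len(q),rect(q))
    cv2.imwrite(f'pics/{n}1.png',im)
E
python3 chk.py; python3 casefit.py w3
```

```text
time: 6.12
ee_pos: [0.5266, 0.1826, 0.0588]
eef_rot: [2.192, 2.25, 0.001]
contact_force: [-0.5, -0.3, -2.9]
finger_gap: 0.144
time: 7.12
ee_pos: [0.5278, 0.1829, 0.2023]
eef_rot: [2.19, 2.247, 0.01]
contact_force: [-0.4, -0.1, -1.1]
finger_gap: 0.352
scene 186 (array([514.2, 133.1]), array([80.9, 37.6]), 1.6)
side 399 (array([535.6, 146.5]), array([84.9, 63. ]), 0.3)
[0.5258946  0.1824215  0.19803629] [-2.19217828e+00 -2.24985761e+00  8.56595116e-04] 0.34983950601427827
case (array([526.9, 156.3]), array([122.4, 108.1]), 1.4) 3492 0.06760172131637149
```

View pics/w3.png

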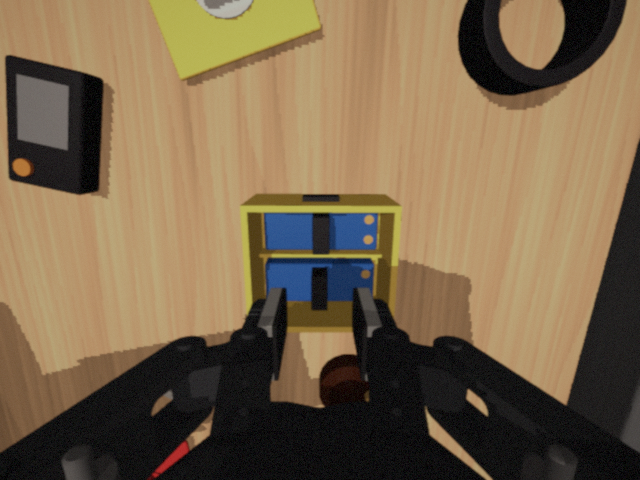

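Both packs lie flat in their bays: the loaded one at (321,230), pack2 at (320,280). Case centre (0.527, 0.156), yaw 1.4°. Now to the lid.

```bash
python3 -m creep '[[32.3,-12.5,0,0,0,0],[32.3,-12.5,0,0,0,0],[32.3,-12.5,0,0,0,0],[32.3,-12.5,0,0,0,0],[32.3,-12.5,0,0,0,0],[32.3,-12.5,0,0,0,0],[0,0,0,0,0,0]]' 0
python3 -m creep '[[0,0,0,0,0,0.114],[0,0,0,0,0,0.114],[0,0,0,0,0,0.114],[0,0,0,0,0,0.114],[0,0,0,0,0,0.114],[0,0,0,0,0,0.114],[0,0,0,0,0,0.114],[0,0,0,0,0,0.114],[0,0,0,0,0,0.114],[0,0,0,0,0,0.114],[0,0,0,0,0,0.114],[0,0,0,0,0,0]]'
python3 - <<'E'
from h import *
from scipy.spatial.transform import Rotation as Ro
s=status.observe(); p=camera_params('wrist'); im,d=read_camera('wrist'); M=Ro.from_rotvec(s['eef_rot']).as_matrix(); print(s['ee_pos'],M.round(3))
cv2.imwrite('pics/w4.png',im)
P=cloud(d,p); Q=P[blob(im,(20,110,60),(35,255,255))]; near=lambda A,r:A[np.hypot(A[:,0]-.446,A[:,1]-.374)<r]
q=near(Q,.1); q=q[(q[:,2]>.008)&(q[:,2]<.018)]; print('lid',rect(q),len(q))
k=near(P.reshape(-1,3),.05); k=k[(k[:,2]>.041)&(k[:,2]<.049)]; print('knob',rect(k),len(k),k[:,2].mean())
c=np.append(rect(k)[0]/1000,.045); print('tool shift mm',(M.T@(c-s['ee_pos'])*1000).round(1))
E
```

```text
time: 7.85
ee_pos: [0.4425, 0.3789, 0.1959]
eef_rot: [-2.182, -2.254, 0.004]
contact_force: [0.1, -0.7, -0.9]
finger_gap: 0.999
time: 8.85
ee_pos: [0.4458, 0.3735, 0.1963]
eef_rot: [3.094, 0.532, -0.005]
contact_force: [-0.5, 0.4, 0.5]
finger_gap: 0.996
[0.44577123 0.37345569 0.19627785] [[ 0.943  0.334 -0.003]
 [ 0.334 -0.943 -0.002]
 [-0.004  0.001 -1.   ]]
lid (array([445.8, 373.8]), array([123.5, 109.1]), 19.6) 12531
knob (array([446.6, 374.1]), array([45.3, 15.7]), 20.0) 991 0.04450767261486673
tool shift mm [  1.5  -0.5 151.3]
```

View pics/w4.png

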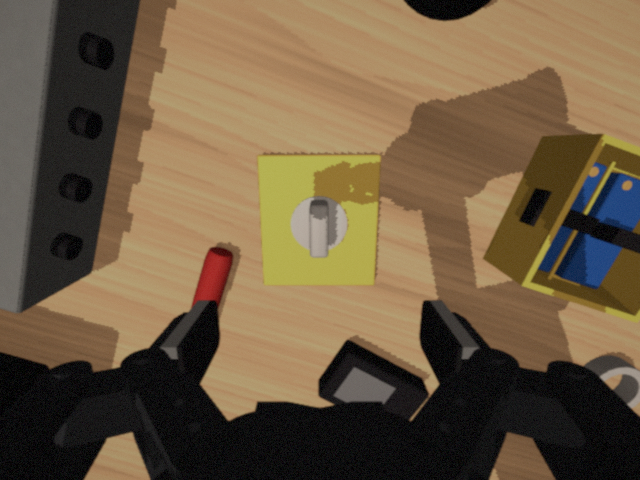

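The view shows the yellow lid squarely aligned at (320,220), its knob at (319,228), with driver and radio clear of the fingers. Lid size is 123.5x109 and the knob reads 45x16 at z=0.0445, so it checks. Descend and grip.

```bash
python3 -m creep '[[1,0,25,0,0,0],[0,0,30,0,0,0],[0,0,30,0,0,0],[0,0,30,0,0,0],[0,0,25,0,0,0],[0,0,12,0,0,0],[0,0,6,0,0,0],[0,0,0,0,0,0],[0,0,0,0,0,0]]'
python3 -m creep '[[0,0,0,0,0,0],[0,0,0,0,0,0],[0,0,0,0,0,0],[0,0,0,0,0,0],[0,0,0,0,0,0],[0,0,0,0,0,0],[0,0,0,0,0,0],[0,0,0,0,0,0]]' 1
```

```text
time: 9.65
ee_pos: [0.448, 0.3751, 0.0414]
eef_rot: [-3.095, -0.537, -0.003]
contact_force: [0.2, 0.6, 1.0]
finger_gap: 1.004
time: 10.32
ee_pos: [0.4476, 0.3749, 0.0409]
eef_rot: [-3.095, -0.536, -0.002]
contact_force: [0.4, -0.2, 2.0]
finger_gap: 0.171
```

```bash
python3 -m creep '[[0,0,-15,0,0,0],[0,0,-30,0,0,0],[0,0,-35,0,0,0],[0,0,-35,0,0,0],[0,0,-35,0,0,0],[0,0,-30,0,0,0.1],[0,0,0,0,0,0.108],[0,0,0,0,0,0.108],[0,0,0,0,0,0]]'
python3 -m creep '[[10.8,31.5,0,0,0,0],[10.8,31.5,0,0,0,0],[10.8,31.5,0,0,0,0],[10.8,31.5,0,0,0,0],[10.8,31.5,0,0,0,0],[10.8,31.5,0,0,0,0],[10.8,31.5,0,0,0,0],[0,0,0,0,0,0],[0,0,0,0,0,0],[0,0,0,0,0,0]]'
cat > lidfit.py <<'E'
from h import *
import sys
from scipy.spatial.transform import Rotation as Ro
s=status.observe(); p=camera_params('wrist'); im,d=read_camera('wrist'); M=Ro.from_rotvec(s['eef_rot']).as_matrix(); print(s['ee_pos'],'yaw tool x',np.degrees(np.arctan2(M[1,0],M[0,0])).round(2),s['finger_gap'])
cv2.imwrite(f'pics/{sys.argv[1]}.png',im)
P=cloud(d,p); Q=P[blob(im,(20,110,60),(35,255,255))]; Q=Q[np.hypot(*(Q[:,:2]-s['ee_pos'][:2]).T)<.12]
zt=s['ee_pos'][2]-.028
for nm,z in(('lid',zt),('case',.068)):
    q=Q[abs(Q[:,2]-z)<.006]; print(nm,len(q),rect(q) if len(q)>20 else '', np.median(q[:,2]) if len(q) else '')
    if len(q)>20: print('  x',q[:,0].min().round(4),q[:,0].max().round(4),'y',q[:,1].min().round(4),q[:,1].max().round(4))
E
python3 lidfit.py w5
```

```text
time: 11.07
ee_pos: [0.4472, 0.3746, 0.2206]
eef_rot: [-3.141, -0.039, -0.001]
contact_force: [0.1, 0.1, -1.0]
finger_gap: 0.173
time: 11.9
ee_pos: [0.5282, 0.1564, 0.2194]
eef_rot: [-3.141, -0.044, 0.003]
contact_force: [-0.7, 0.6, -0.4]
finger_gap: 0.172
[0.52824077 0.15637251 0.21935817] yaw tool x 1.6 0.17194628323848138
lid 31206 (array([526.9, 156.2]), array([123.5, 109.2]), 1.6) 0.19120526504417118
  x 0.4652 0.5899 y 0.1018 0.2121
case 976 (array([584.2, 157.8]), array([106.6,   6.5]), -88.3) 0.067856071515971
  x 0.5796 0.5888 y 0.1045 0.211
```

View pics/w5.png

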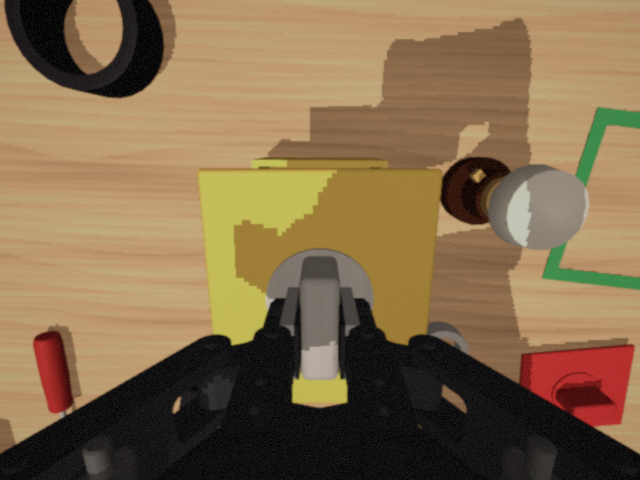

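The lid (cols 200–440, rows 170–345) hangs square over the case, whose edge shows at (320,162). Both are centred at (0.527, 0.156), with yaw agreeing to 0.3°. Lower it.

```bash
python3 -m creep '[[0,0,25,0,0,0],[0,0,30,0,0,0],[0,0,25,0,0,0],[0,0,15,0,0,0],[0,0,0,0,0,0],[0,0,0,0,0,0]]'
python3 -m creep '[[0,0,5,0,0,0],[0,0,5,0,0,0],[0,0,5,0,0,0],[0,0,4,0,0,0],[0,0,3,0,0,0],[0,0,0,0,0,0],[0,0,0,0,0,0]]'
```

```text
time: 12.45
ee_pos: [0.5276, 0.1574, 0.1244]
eef_rot: [3.141, 0.046, -0.004]
contact_force: [-0.7, 0.6, 0.3]
finger_gap: 0.172
time: 13.03
ee_pos: [0.5286, 0.1561, 0.1032]
eef_rot: [3.141, 0.042, -0.0]
contact_force: [0.2, 0.2, -0.4]
finger_gap: 0.17
```

```bash
python3 -m creep '[[0,0,2,0,0,0],[0,0,1,0,0,0],[0,0,0,0,0,0],[0,0,0,0,0,0],[0,0,0,0,0,0]]'; python3 lidfit.py w6
```

```text
time: 13.45
ee_pos: [0.5291, 0.1563, 0.1009]
eef_rot: [-3.141, -0.042, -0.002]
contact_force: [0.1, -0.3, 2.0]
finger_gap: 0.172
[0.52910049 0.15625614 0.10089823] yaw tool x 1.53 0.17157102937391477
lid 31168 (array([527.8, 156.6]), array([123.8, 108.9]), 1.4) 0.07283888265072061
  x 0.4662 0.5909 y 0.1018 0.2122
case 30270 (array([527.8, 156.6]), array([123.8, 108.9]), 1.4) 0.07281660439936712
  x 0.4662 0.5909 y 0.1018 0.2122
```

Lid top is at z = 0.073, so it is fully seated (60+13 mm) and centred. Now I drag the closed case by the knob, starting with +x.

```bash
python3 -m creep '[[4,0,0,0,0,0.026],[10,0,0,0,0,0],[14,0,0,0,0,0],[16,0,0,0,0,0],[17,0,0,0,0,0],[18,0,0,0,0,0],[18,0,0,0,0,0],[18,0,0,0,0,0],[17,0,0,0,0,0],[16,0,0,0,0,0],[12,0,0,0,0,0],[6,0,0,0,0,0]]'
python3 -m creep '[[0,0,0,0,0,0],[0,0,0,0,0,0],[0,0,0,0,0,0]]'
```

```text
time: 14.5
ee_pos: [0.6951, 0.1567, 0.101]
eef_rot: [-3.141, 0.0, 0.003]
contact_force: [-5.9, -0.3, 5.2]
finger_gap: 0.173
time: 14.75
ee_pos: [0.6958, 0.1566, 0.101]
eef_rot: [-3.141, -0.0, -0.005]
contact_force: [2.8, 1.9, 3.0]
finger_gap: 0.176
```

```bash
python3 -m creep '[[0,10,0,0,0,0],[0,18,0,0,0,0],[0,23,0,0,0,0],[0,25,0,0,0,0],[0,25,0,0,0,0],[0,25,0,0,0,0],[0,25,0,0,0,0],[0,25,0,0,0,0],[0,25,0,0,0,0],[0,23,0,0,0,0],[0,20,0,0,0,0],[0,13,0,0,0,0]]'
python3 -m creep '[[0,0,0,0,0,0],[0,0,0,0,0,0],[0,0,0,0,0,0]]'
python3 - <<'E'
from h import *
s=status.observe(); p=camera_params('wrist'); im,d=read_camera('wrist'); cv2.imwrite('pics/w7.png',im)
im2,d2=read_camera('side'); cv2.imwrite('pics/side7.png',im2)
P=cloud(d2,camera_params('side')); q=P[blob(im2,(45,80,50),(85,255,255),(280,165,380,240))]; q=q[abs(q[:,2])<.01]; print('mark side',len(q),rect(q))
P=cloud(d,p); Q=P[blob(im,(20,110,60),(35,255,255))]; q=Q[(Q[:,2]>.066)&(Q[:,2]<.08)]; print('lid',rect(q),np.median(q[:,2]), s['ee_pos'])
E
```

```text
time: 15.75
ee_pos: [0.6947, -0.1012, 0.101]
eef_rot: [-3.139, 0.0, -0.001]
contact_force: [-0.6, 5.7, 3.5]
finger_gap: 0.171
time: 16.0
ee_pos: [0.695, -0.1016, 0.1009]
eef_rot: [3.139, 0.0, 0.001]
contact_force: [-0.7, -4.2, 5.3]
finger_gap: 0.173
mark side 535 (array([ 548.3, -170.4]), array([176. , 161.9]), -4.8)
lid (array([ 693.6, -101.5]), array([123.5, 108.9]), 0.0) 0.07283543290170863 [ 0.69496103 -0.10159871  0.10094602]
```

View pics/side7.png

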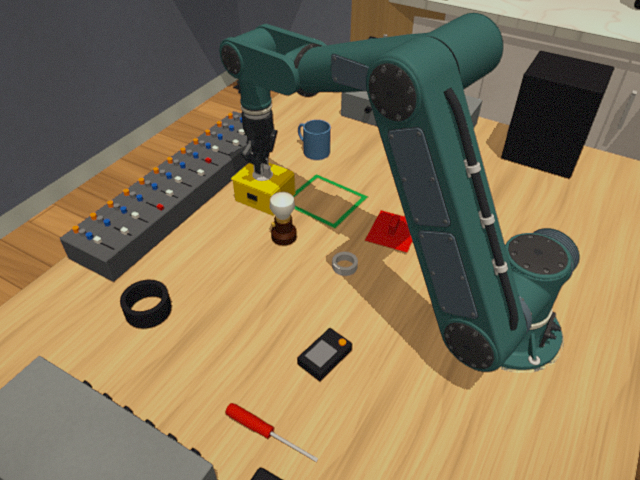

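The side view shows the closed case at (263,187) past the lamp (283,220), which still stands in place; the mark is at (330,200) and the mug (317,140) is well clear. The mark re-measures at (0.548, -0.171), yaw -5°. Next: move into the outline, then turn square.

```bash
python3 -m creep '[[-4,8,0,0,0,0],[-8,14,0,0,0,0],[-12,16,0,0,0,0],[-14,14,0,0,0,0],[-16,10,0,0,0,0],[-18,6,0,0,0,0],[-18,2,0,0,0,0],[-18,0,0,0,0,0],[-16,0,0,0,0,0],[-12,0,0,0,0,0],[-8,0,0,0,0,0],[-4,0,0,0,0,0]]'
python3 -m creep '[[0,0,0,0,0,0],[0,0,0,0,0,0.03],[0,0,0,0,0,0.03],[0,0,0,0,0,0.033],[0,0,0,0,0,0],[0,0,0,0,0,0],[0,0,0,0,0,0]]'
python3 -m creep '[[0,0,0,0,0,0],[0,0,0,0,0,0],[0,0,0,0,0,0],[0,0,0,0,0,0]]' 0
python3 -m creep '[[0,0,-12,0,0,0],[0,0,-25,0,0,0],[0,0,-35,0,0,0],[0,0,-35,0,0,0],[0,0,-20,0,0,0],[0,0,0,0,0,0],[0,0,0,0,0,0]]'
python3 - <<'E'
from h import *
s=status.observe(); p=camera_params('wrist'); im,d=read_camera('wrist'); cv2.imwrite('pics/w8.png',im); P=cloud(d,p)
near=lambda A:A[np.hypot(A[:,0]-.548,A[:,1]+.171)<.14]
q=near(P[blob(im,(20,110,60),(35,255,255))]); l=q[(q[:,2]>.066)&(q[:,2]<.08)]; print('lid',rect(l),np.median(l[:,2]))
c=q[(q[:,2]>.02)&(q[:,2]<.06)]; print('case wall',len(c),rect(c) if len(c)>20 else '')
g=near(P[blob(im,(45,80,50),(85,255,255))]); g=g[abs(g[:,2])<.01]; print('mark',len(g),rect(g),s['ee_pos'])
im,d=read_camera('side'); cv2.imwrite('pics/side8.png',im); P=cloud(d,camera_params('side'))
y=near(P[blob(im,(20,120,60),(35,255,255))]);y=y[(y[:,2]>.066)];print('side lid',rect(y))
E
```

```text
time: 17.1
ee_pos: [0.5476, -0.1697, 0.1009]
eef_rot: [-3.142, -0.003, -0.005]
contact_force: [5.4, -0.1, 3.6]
finger_gap: 0.176
time: 17.68
ee_pos: [0.547, -0.1702, 0.1009]
eef_rot: [-3.138, 0.144, 0.002]
contact_force: [-0.7, 0.7, 7.6]
finger_gap: 0.174
time: 18.02
ee_pos: [0.5462, -0.1703, 0.0989]
eef_rot: [-3.137, 0.144, 0.005]
contact_force: [0.0, 0.4, 0.6]
finger_gap: 0.737
time: 18.6
ee_pos: [0.5477, -0.171, 0.2301]
eef_rot: [3.137, -0.145, 0.007]
contact_force: [-0.2, -0.2, 0.4]
finger_gap: 0.998
lid (array([ 547.1, -169.3]), array([126.1, 111.8]), -4.8) 0.07279369796744974
case wall 88 (array([ 610.4, -169.9]), array([99.8,  0.1]), 85.3)
mark 4855 (array([ 546.5, -172.6]), array([172.8, 158.6]), -5.3) [ 0.54767506 -0.1709695   0.23008652]
side lid (array([ 546.9, -166.7]), array([128.3, 116. ]), -5.0)
```

View pics/w8.png

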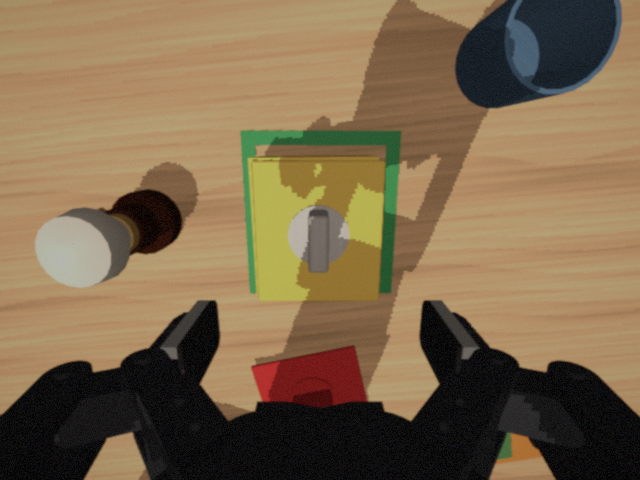

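View pics/side8.png

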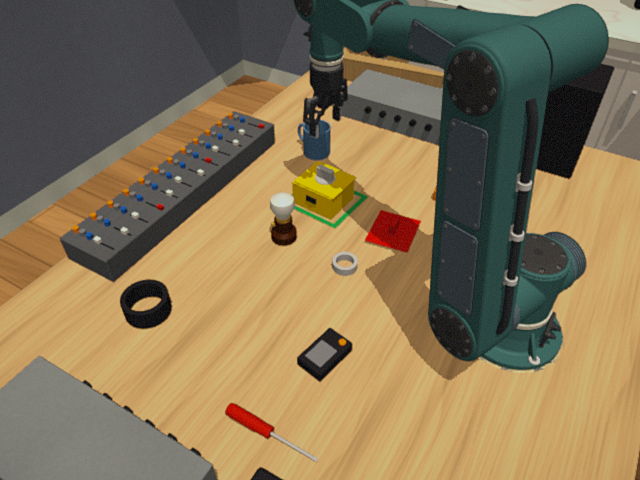

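The wrist view shows the lid (250–385, 157–300) squarely within the tape. The side view shows the case inside the outline, the lamp and other bystanders unmoved, and the arm clear. Lid–mark offset is about 3 mm and 0.5°, and lid top is 0.073 m.

```bash
python3 -c "
from bench import order; print(order.hand_in())"
```

```text
the job is handed in; nothing more can be done
None
```

I put the loose pack in the empty bay, set the lid on, and dragged the closed case by its knob round the lamp's +x side to the green outline. I then released it, raised the arm clear and handed in at about 19 s. The hand-in reports no verdict.

- **Case in the outline:** in the last wrist view the lid centre is about 3 mm from the outline's centre and square within about 0.5°. The visible case wall puts the case within about 3 mm of the lid in x, inside the lid's 4 mm play.
- **Lid:** its top stands at 73 mm, which is the height when fully on.
- **Packs:** both looked flat in their bays before the lid went on. I could not check them again with the lid closed.
- **Bystanders:** nothing looked disturbed in the last side view; I did not measure their positions.
- **Disagreements:** the side camera put the lid about 3 mm further in +y than the wrist camera. The numeric pack-position check from the outer cameras was spoilt by occlusion, so I relied on the wrist picture instead.

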